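Clamp the glued saddle, then release it

TASK

The red half-round saddle on the black mat has just been glued to its aluminium foot. Set it flat and square on the clamp's steel anvil, centred under the jaw, and let go; push the green handle down until the clamp snaps over centre and leave it locked on the saddle by itself for about two seconds; then press the yellow release lever so the clamp springs open, and put the saddle flat on the cork mat. Leave the sensor housings, the bottle and the screwdriver where they are.

Things in the scene. Friction and masses are not known exactly. Their poses are not given: they have to be found in the camera images.
- saddle_mid (a point): The saddle: a red half-cylinder, 64 mm long (along its own y) and 32 mm radius, on an aluminium foot plate 70 mm (x) by 64 mm (y) by 4 mm; 36 mm high in all, 0.17 to 0.33 kg, a white cap on its +x flank. This point is its centre, 18 mm above its underside; z is up when it stands flat. It starts flat on the black mat, and is best held by its two plane end faces (64 mm apart along its y).
- fresh_top (a point): Centre of the top of the black rubber mat, 200 mm (x) by 140 mm (y), 6 mm thick, fixed. It may lie to the left or to the right of the clamp.
- done_top (a point): Centre of the top of the cork mat, 200 mm (x) by 140 mm (y), 6 mm thick, fixed, on the other side of the clamp. A sensor housing stands near its +x end, so set the saddle down on the half towards its -x end.
- anvil (a point): Centre of the top of the steel anvil, 45 mm above the table, 56 mm (x) by 46 mm (y), so the saddle's end faces overhang both sides when its y lies along the anvil's y (either way round). Axes are the clamp's: z up, x from anvil to handle. The open jaw hangs over it from the +x side, its pad about 65 mm above the set saddle, so a hand must come in from -x, leaning 33 to 40 degrees to -x.
- handle_axle (a point): Axle that the handle turns about (along the clamp's y): 114 mm along +x from the anvil's centre, 39 mm above the table. Same axes as the anvil. The jaw's own axle is 90 mm beyond the anvil's centre, 98 mm up. The clamp's base plate, 280 by 80 mm, is fixed to the table.
- handle_top (a point): Spot to push on the upper face of the green grip. Locked, the grip is level, 40 to 110 mm beyond handle_axle along the clamp's +x, 24 mm wide, its upper face 44 mm above the axle, and this spot 85 mm beyond the axle. Open, all this is turned 0.9 rad about the axle: the grip rises away from the anvil. It goes down in an arc about handle_axle.
- handle (a joint): Angle the handle has been pushed down (rad): 0 open, 0.8 dead centre, 0.9 locked against its stop. A spring drives it back to 0 from below 0.8; beyond 0.8 it stays down. Closing onto the saddle takes up to about 12 N at handle_top.
- release_top (a point): Spot to press on the upper face of the yellow release lever: 42 mm beyond the lever's axle, 158 mm along the clamp's x from handle_axle, 59 mm above the table at rest; the paddle is 46 mm (x) by 30 mm (y), beyond the end of the handle. Press it straight down with the hand upright, clear of the handle's swing.
- release (a joint): Angle the release lever is pressed (rad): 0 at rest, 0.65 at its stop (release_top is then about 28 mm lower). It springs back. By about 0.5 it has lifted the locked handle back over centre, which takes about 10 N, and the handle then flies up and back towards the anvil side.
- pad: Black rubber pad, 24 mm across, sprung 14 mm into the jaw's tip; locked, it presses on the saddle's crown with about 12 N. Origin at the centre of its face.
- housing_a: Red sensor housing with aluminium collars, 46 mm square, 50 mm high, near the +x end of the black mat; origin under its centre. Not to be moved.
- housing_b: The same, near the +x end of the cork mat. Not to be moved.
- housing_c: The same, on the table at the back right. Not to be moved.
- housing_d: The same, on the table at the back right. Not to be moved.
- flask: Small white bottle with a blue cap, 50 mm across and 85 mm high, at the back left. Not to be moved.
- driver: Screwdriver with a blue handle, lying on the table at the right. Not to be moved.
Mind the look-alikes: they are no part of the job. What is shaped like the part that bears saddle_mid but turquoise is not meant.

How it is judged:
By the outcome, as a careful person would: the job done as asked, in the order asked, and still so for the second after the job is handed in, with the robot touching nothing.
It also fails if it takes over 72 s, if anything falls off the work surface, if the arm or the gripper's body presses on something with over 40 N, if the wrist force passes 120 N, or if a joint passes its speed limit or range.

ROBOT

A 7-joint arm with a two-finger parallel gripper is mounted at the origin on the work surface. World frame = base frame: x ahead of the robot, y to its left, z up, the work surface at z = 0. Lengths are in m, angles in rad, forces in N, time in s.
With the tool pointing down it reaches from about 0.4 to 0.85 m from the base axis. Payload 4.4 kg.
Tool frame: the origin (TCP) lies between the finger pads; the fingertips stand 17 mm ahead of it and the grasp point (between the pads) lies 2 mm behind it; z points along the fingers, y is the line along which they close (so a half turn about z gives the same grasp; the last joint's range is limited). The gripper opens to 94 mm and grips with 3 to 60 N. Pads are 16 mm wide; open, the fingers measure 119 mm over their backs; the gripper's body (75 mm by 177 mm) begins 78 mm behind the grasp point.
Start: joints at [1.143, 0.628, 0.038, 1.517, -0.027, 0.996, -0.02], TCP at [0.23, -0.608, 0.222] pointing down, gripper open.
Joint ranges: [-3.06, 3.06], [-0.37, 2.12], [-1.25, 1.32], [0.18, 2.47], [-1.1, 4.24], [0.23, 1.98], [-2.94, 2.94]. Speed limits (rad/s): [2.57, 2.57, 3.14, 3.14, 3.14, 3.14, 3.14].

INTERFACE

Orientations are given as a unit quaternion [w, x, y, z].
In Python, from workcell import get_state, camera, camera_params, finish_job gives the robot as it stands.
- The arm moves only by the shell command python3 -m jog 'ROWS' [FORCE]. ROWS is JSON, a list of rows, each a list of 3 entries, a list of its own where there are three numbers: the opening in per cent of the stroke, from 0 (shut) to 100 (fully open), then the shift along the world's x, y, z in mm, then the turn about the world's z in degrees. A call has exactly 8 rows; each row is the pose to reach, as a shift and turn from the pose commanded when the call began; what a row does not reach only later rows make up. A row lasts 1/8 s, in which the tool goes at most 62.5 mm and 10.7 degrees, less where a joint would pass 70% of its speed; a pose out of reach is approached as far as the arm can. A call with a gripper value outside its range is refused whole. The fingers move at their own pace and stop on an object; FORCE is the grip in N (left out, the last holds). Time passes only in rows, so rows that repeat a pose let the fingers close, or fill a call up. It gives the time, the measured TCP pose, the force, the opening and the grip force at its end, in the units of the state.
- get_state(): the state, without advancing time (a new reading comes with each control period).
- camera(name): name is "side" or "top" or "wrist"; returns the picture (420x560x3 uint8, red, green, blue); there is no depth.
- camera_params(name): a dict with "mtx" (3x3 intrinsics, pixels), "dist_coeffs" ([k1, k2, p1, p2, k3] as OpenCV has them; the pictures are not rectified), "R" (3x3) and "t" (3): a world point X has camera coordinates R X + t. Camera axes: x right, y down, z forward; pixel columns grow to the right and rows downward; lengths in m; the calibration is good to about 2 mm. A picture is of the moment at which its call begins: read the wrist's pose just before it. camera_params takes no time and is no camera call; for the wrist camera it gives the pose at the moment of the call.
- finish_job(): hands the job in; it is judged then, once.
The state is a dict: "time": time; "q": joint angles; "joint_vel": joint speeds; "joint_torque": joint torques, N m; "tool_pos": TCP position; "tool_rot": TCP orientation; "contact_force": force on the tool from outside, world axes, zero at the start; "torque": the same for the moment, N m; "finger_gap": finger opening in m; "finger_force": force on a finger pad.
Only numpy, scipy, OpenCV 4.12 (cv2) and the standard library are available. Lean on these libraries where they do the work, as an engineer would, in place of code of your own. Each camera call takes 0.05 s, during which the arm holds its last target. There are 200 camera calls.

## Working session

There is one attempt and no reset: what is moved stays moved. The work goes in short steps, Python scripts to look and compute and a shell command to move; the robot and the scene stay as the last step left them, time stands still between calls to the robot, and variables do not carry over. Pictures are saved under pics/ and viewed, at most 10 in all, crops included, and the job is handed in when it is done.

```bash
ls; mkdir -p pics; python3 - <<'E'
from workcell import *
import cv2,numpy as np
s=get_state();print(s['tool_pos'],s['tool_rot'],s['finger_gap'])
for n in ['side','top']:
    cv2.imwrite(f'pics/{n}0.png',camera(n)[:,:,::-1]);p=camera_params(n)
    print(n,np.round(-np.array(p['R']).T@p['t'],3),np.round(p['R'][2],2))
E
```

```text
pics
[ 0.22986062 -0.60731538  0.22157745] [-9.27355383e-04  9.83683095e-01  1.79907402e-01 -1.86934213e-04] 0.09394056950450036
side [0.274 0.532 0.862] [ 0.28 -0.57 -0.77]
top [ 0.296 -0.025  1.341] [ 0.19  0.01 -0.98]
```

View pics/top0.png

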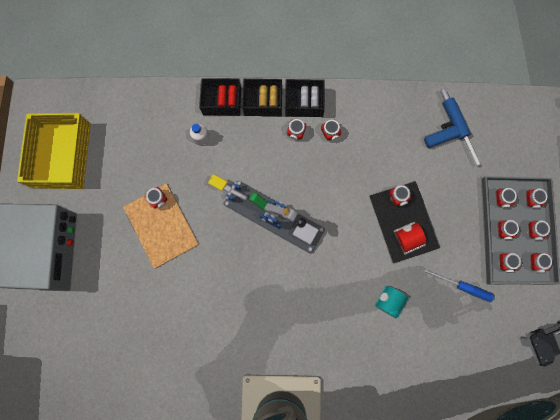

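View pics/side0.png

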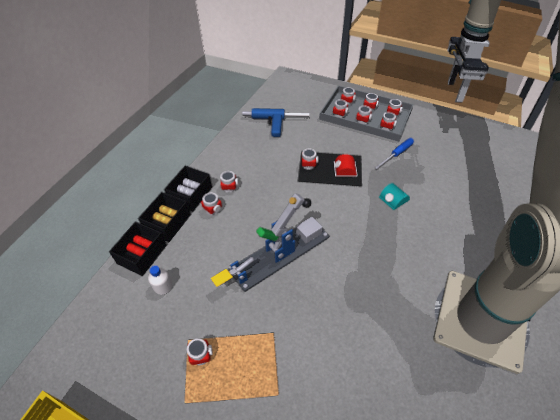

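```bash
cat > h.py <<'E'
from workcell import *
import cv2,numpy as np
def px2w(n,uv,z,p=None):
    p=p or camera_params(n);R=np.array(p['R']);t=np.array(p['t'])
    u=cv2.undistortPoints(np.array(uv,float).reshape(-1,1,2),np.array(p['mtx']),np.array(p['dist_coeffs'])).reshape(-1,2)
    d=np.c_[u,np.ones(len(u))]@R;c=-R.T@t
    return c+d*((z-c[2])/d[:,2])[:,None]
def w2px(n,X,p=None):
    p=p or camera_params(n)
    return cv2.projectPoints(np.array(X,float).reshape(-1,3),cv2.Rodrigues(np.array(p['R']))[0],np.array(p['t']),np.array(p['mtx']),np.array(p['dist_coeffs']))[0].reshape(-1,2)
E
python3 - <<'E'
from h import *
a=cv2.imread('pics/top0.png');b=cv2.imread('pics/side0.png')
f=lambda i,x,y,w,h,k:cv2.resize(i[y:y+h,x:x+w],None,fx=k,fy=k,interpolation=cv2.INTER_CUBIC)
o=np.zeros((600,800,3),np.uint8)
o[:300,:400]=f(a,365,175,80,60+0,5)[:300] if 0 else f(a,365,190,80,60+0,5)
o[:300,400:]=f(b,290,140,80,60,5)
o[300:,:400]=f(a,205,165,133,100,3.0)[:300,:400] if 0 else cv2.resize(a[165:265,205:338],(400,300),interpolation=cv2.INTER_CUBIC)
o[300:,400:]=cv2.resize(b[190:295,205:345],(400,300),interpolation=cv2.INTER_CUBIC)
cv2.imwrite('pics/c1.png',o)
E
```

```text
(no output)
```

View pics/c1.png

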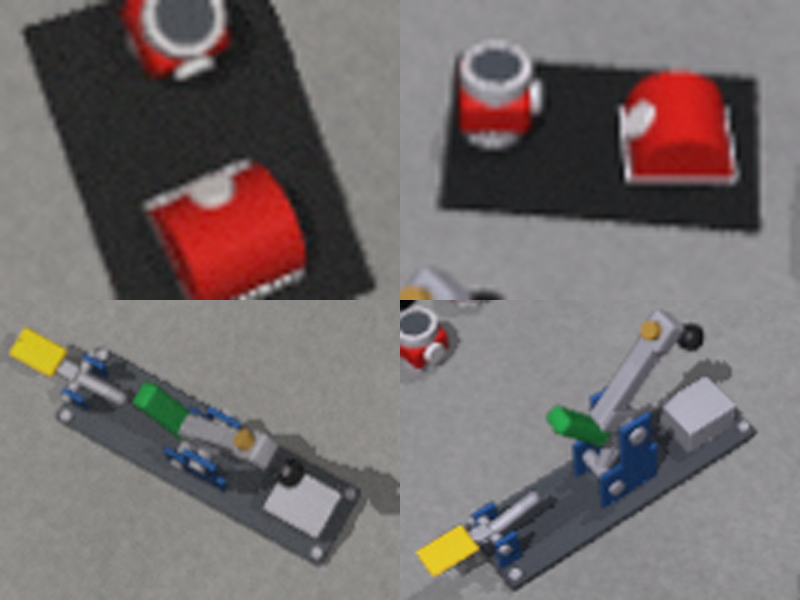

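```bash
python3 - <<'E'
from h import *
a=cv2.imread('pics/top0.png');b=cv2.imread('pics/side0.png')
def big(m,roi):
    x,y,w,h=roi;k=np.zeros(m.shape,np.uint8);k[y:y+h,x:x+w]=m[y:y+h,x:x+w]
    cs=cv2.findContours(k,0,2)[0];return max(cs,key=cv2.contourArea)
def rep(nm,m,roi,z,cam='top'):
    c=big(m.astype(np.uint8)*255,roi);w=px2w(cam,c.reshape(-1,2),z)[:,:2]*1000
    (cx,cy),(l,s),_=r=cv2.minAreaRect(w.astype(np.float32));bx=cv2.boxPoints(r)
    e=max([bx[1]-bx[0],bx[2]-bx[1]],key=np.linalg.norm);ang=np.degrees(np.arctan2(e[1],e[0]))%180
    print(nm,cam,np.round([cx,cy,l,s],1),'long axis deg',round(ang,1));return np.array([cx,cy])
H=cv2.cvtColor(a,cv2.COLOR_BGR2HSV);h,s,v=[H[...,i].astype(int) for i in range(3)]
red=((h<8)|(h>172))&(s>150)&(v>90)
rep('black',v<60,(365,170,80,100),.006)
rep('cork',(h>8)&(h<22)&(s>80),(115,180,90,95),.006)
rep('saddle',red,(385,215,50,45),.02)
y=rep('yellow',(h>22)&(h<34)&(s>150),(200,165,40,40),.057)
an=rep('anvil',(v>165)&(s<40),(290,212,36,40),.045)
H2=cv2.cvtColor(b,cv2.COLOR_BGR2HSV);h2,s2,v2=[H2[...,i].astype(int) for i in range(3)]
rep('anvil',(v2>165)&(s2<40),(295,215,35,30),.045,'side')
y2=rep('yellow',(h2>22)&(h2<34)&(s2>150),(205,265,35,25),.057,'side')
rep('saddle',((h2<8)|(h2>172))&(s2>150)&(v2>90),(330,150,30,30),.02,'side')
d=y-an;print(np.linalg.norm(d),np.degrees(np.arctan2(d[1],d[0])))
# pad triangulate
P=[]
for n,uv in (('top',(301.4,221.7)),('side',(306.5,203))):
    P.append((px2w(n,[uv],0)[0],px2w(n,[uv],.3)[0]))
A=[];B=[]
for p,q in P:
    u=(q-p)/np.linalg.norm(q-p);M=np.eye(3)-np.outer(u,u);A.append(M);B.append(M@p)
X=np.linalg.lstsq(np.vstack(A),np.hstack(B),rcond=None)[0]*1000
e=d/np.linalg.norm(d);r=X[:2]-an;print('pad',X,'clamp frame',r@e,r@[-e[1],e[0]])
E
```

```text
black top [ 522.  -332.7  198.4  139.4] long axis deg 18.7
cork top [499.4 345.7 200.6 139.9] long axis deg 30.5
saddle top [ 477.  -347.8   60.1   73. ] long axis deg 114.8
yellow top [611.8 182.9  44.7  28.8] long axis deg 61.1
anvil top [483.  -56.1  52.3  41.3] long axis deg 61.7
anvil side [481.3 -54.   53.6  42.2] long axis deg 61.2
yellow side [610.8 183.4  44.8  30. ] long axis deg 60.8
saddle side [ 479.1 -350.4   61.1   92.5] long axis deg 113.9
271.600638815775 61.67866832413401
pad [490.53950652 -44.91099921 147.17169174] clamp frame 13.491342290533824 -1.3487866275750793
```

```bash
python3 -m jog '[[100,[50,50,0],1],[100,[100,100,0],2],[100,[150,150,0],4],[100,[200,200,0],4],[100,[240,250,0],4],[100,[240,250,0],4],[100,[240,250,0],4],[100,[240,250,0],4]]' 40; python3 - <<'E'
from h import *
s=get_state();print(s['time'],s['tool_pos'],s['tool_rot'])
p=camera_params('wrist');i=camera('wrist');cv2.imwrite('pics/w1.png',i[:,:,::-1])
print(np.round(-np.array(p['R']).T@p['t'],3),np.round(p['R'][2],2))
E
```

```text
time: 1.1
tool_pos: [0.4689, -0.3591, 0.2222]
tool_rot: [0.0, 0.977, 0.214, -0.001]
contact_force: [-0.9, 0.0, 0.2]
finger_gap: 0.094
finger_force: 0.0
1.1 [ 0.46893869 -0.35905759  0.22221838] [ 2.00295090e-04  9.76938763e-01  2.13518433e-01 -7.00873629e-04]
[ 0.535 -0.329  0.384] [-0.23 -0.11 -0.97]
```

View pics/w1.png

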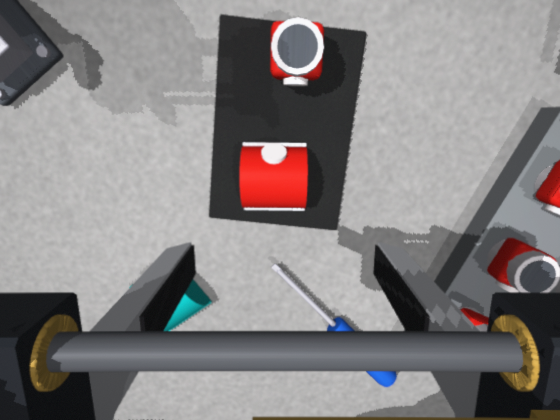

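```bash
cat >> h.py <<'E'
def saddle(img,roi,z,cam='wrist',p=None):
    H=cv2.cvtColor(img,cv2.COLOR_BGR2HSV);h,s,v=[H[...,i].astype(int) for i in range(3)]
    x,y,w,hh=roi;red=((h<8)|(h>172))&(s>150)&(v>60);wh=(v>170)&(s<60)
    for nm,m,zz in (('red',red,z+.02),('all',red|wh,z+.003)):
        k=np.zeros(h.shape,np.uint8);k[y:y+hh,x:x+w]=m[y:y+hh,x:x+w]
        c=max(cv2.findContours(k,0,2)[0],key=cv2.contourArea)
        q=px2w(cam,c.reshape(-1,2),zz,p)[:,:2]*1000
        r=cv2.minAreaRect(q.astype(np.float32));print(nm,np.round(r[0],1),np.round(r[1],1),round(r[2],1))
E
python3 - <<'E'
from h import *
saddle(cv2.imread('pics/w1.png'),(228,132,95,85),.006)
E
```

```text
red [ 475.9 -343.7] [60.  68.1] 24.6
all [ 473.9 -344.4] [70.3 71.4] 23.6
```

```bash
python3 -m jog '[[100,[-13,6,-40],0],[100,[-13,6,-90],0],[100,[-13,6,-140],0],[100,[-13,6,-180],0],[100,[-13,6,-196],0],[100,[-13,6,-196],0],[50,[-13,6,-196],0],[0,[-13,6,-196],0]]' 50; python3 -m jog '[[0,[0,0,0],0],[0,[0,0,0],0],[0,[0,0,0],0],[0,[0,0,0],0],[0,[0,0,10],0],[0,[0,0,30],0],[0,[0,0,60],0],[0,[0,0,90],0]]' 50; python3 - <<'E'
from h import *
p=camera_params('wrist');i=camera('wrist');cv2.imwrite('pics/w2.png',i[:,:,::-1])
E
```

```text
time: 2.15
tool_pos: [0.4579, -0.3526, 0.0279]
tool_rot: [0.001, 0.977, 0.214, 0.001]
contact_force: [-0.2, -0.7, -0.0]
finger_gap: 0.0776
finger_force: 0.0
time: 3.15
tool_pos: [0.4565, -0.3515, 0.1172]
tool_rot: [-0.001, 0.977, 0.214, -0.0]
contact_force: [0.7, -0.7, -3.0]
finger_gap: 0.0635
finger_force: 50.1
```

View pics/w2.png

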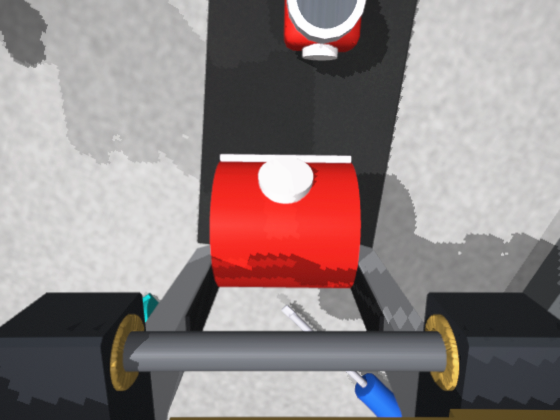

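```bash
python3 - <<'E'
from h import *
s=get_state();t=s['tool_pos'];print(t)
w,x,y,z=s['tool_rot'];a=2*np.arctan2(y,x);ex=np.array([np.cos(a),np.sin(a),0]);ey=np.array([-np.sin(a),np.cos(a),0])
print(np.degrees(a))
for dz in(-.028,-.02,-.012):
  for d in (.05,.055,.06):
    q=w2px('wrist',[t+ex*d+ey*k*.032+[0,0,dz+.004] for k in(-1,1)]);print(dz,d,np.round(q,0).tolist())
E
```

```text
[ 0.45852426 -0.3530392   0.1210131 ]
24.72128690249766
-0.028 0.05 [[347.0, 162.0], [222.0, 162.0]]
-0.028 0.055 [[348.0, 152.0], [221.0, 152.0]]
-0.028 0.06 [[348.0, 142.0], [221.0, 142.0]]
-0.02 0.05 [[350.0, 164.0], [219.0, 164.0]]
-0.02 0.055 [[351.0, 153.0], [219.0, 153.0]]
-0.02 0.06 [[351.0, 143.0], [218.0, 143.0]]
-0.012 0.05 [[353.0, 166.0], [216.0, 166.0]]
-0.012 0.055 [[354.0, 155.0], [216.0, 155.0]]
-0.012 0.06 [[354.0, 144.0], [215.0, 144.0]]
```

```bash
python3 -m jog '[[0,[0,35,0],6],[0,[0,80,0],14],[0,[0,125,0],23],[0,[0,165,0],31],[0,[0,190,0],36],[0,[0,210,0],36.8],[0,[0,220,0],36.8],[0,[0,220,0],36.8]]' 50; python3 - <<'E'
from h import *
s=get_state();t=s['tool_pos'];w,x,y,z=s['tool_rot'];print(t,np.degrees(2*np.arctan2(y,x)))
for n in('top','side'): cv2.imwrite(f'pics/{n}1.png',camera(n)[:,:,::-1])
i=camera('wrist');cv2.imwrite('pics/w3.png',i[:,:,::-1])
E
```

```text
time: 4.2
tool_pos: [0.4572, -0.132, 0.1164]
tool_rot: [0.0, 0.859, 0.512, -0.0]
contact_force: [0.1, 0.0, -2.6]
finger_gap: 0.0636
finger_force: 50.1
[ 0.45718562 -0.13198218  0.11638032] 61.54371230366614
```

View pics/w3.png

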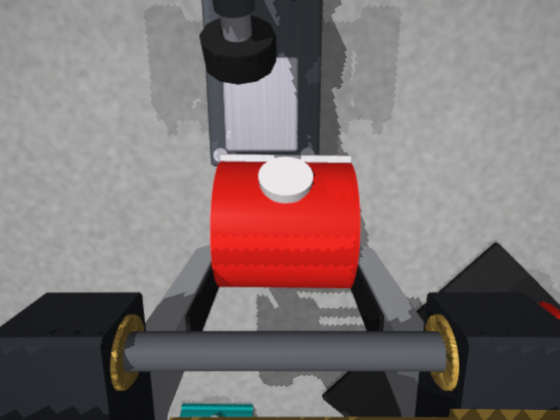

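```bash
python3 - <<'E'
from h import *
q=px2w('wrist',[(224,151),(298,151),(223,90),(296,60)],.045)[:,:2]*1000;print(q.round(1))
a=np.radians(61.5);e=np.array([np.cos(a),np.sin(a)]);n=np.array([-e[1],e[0]])
for an in [(482,-55.5)]:
  for p in q: print((p-an)@e,(p-an)@n)
t=get_state()['tool_pos'][:2]*1000; r=t-an;print('tcp',r@e,r@n, 'to go',an-39*e-t)
d=q[2]-q[0];print(np.degrees(np.arctan2(d[1],d[0])));d=q[3]-q[1];print(np.degrees(np.arctan2(d[1],d[0])))
E
```

```text
[[447.7 -69.7]
 [488.9 -92.1]
 [466.1 -37.9]
 [513.  -44.2]]
-28.817297358797067 23.370391505870227
-28.865602608066478 -23.525210689647217
7.850400028437929 22.35463496115825
24.748836125472756 -21.8756055918939
tcp -80.11119737198072 -15.184252928362156 to go [ 6.27238665 43.37452308]
59.913216886653856
63.262316351830535
```

```bash
python3 -m jog '[[0,[3,20,0],0],[0,[6,43,0],0],[0,[6,43,0],0],[0,[6,43,-20],0],[0,[6,43,-35],0],[0,[6,43,-44],0],[0,[6,43,-46],0],[0,[6,43,-46],0]]' 50;python3 - <<'E'
from h import *
s=get_state();t=s['tool_pos'];a=np.radians(61.5);e=np.array([np.cos(a),np.sin(a)]);n=np.array([-e[1],e[0]])
r=t[:2]*1000-(482,-55.5);print('tcp',r@e,r@n,t,s['contact_force'])
E
```

```text
time: 5.35
tool_pos: [0.4633, -0.0893, 0.0707]
tool_rot: [0.0, 0.859, 0.511, 0.0]
contact_force: [0.1, -0.0, -2.3]
finger_gap: 0.0636
finger_force: 50.1
tcp -38.69087621483804 0.31972275001950956 [ 0.46325733 -0.08934965  0.07065082] [ 0.11693384 -0.02848798 -2.33713709]
```

```bash
python3 -m jog '[[0,[0,0,-1],0],[0,[0,0,-2],0],[0,[0,0,-3],0],[0,[0,0,-3.5],0],[0,[0,0,-4],0],[0,[0,0,-4],0],[0,[0,0,-4],0],[0,[0,0,-4],0]]' 50
```

```text
time: 6.35
tool_pos: [0.4631, -0.0889, 0.0665]
tool_rot: [0.0, 0.859, 0.511, 0.0]
contact_force: [-0.0, 0.5, -2.5]
finger_gap: 0.0637
finger_force: 50.1
```

```bash
python3 -m jog '[[0,[0,0,-0.5],0],[0,[0,0,-1],0],[0,[0,0,-1.5],0],[0,[0,0,-2],0],[0,[0,0,-2],0],[0,[0,0,-2],0],[0,[0,0,-2],0],[0,[0,0,-2],0]]' 50
```

```text
time: 7.35
tool_pos: [0.4631, -0.089, 0.0661]
tool_rot: [0.0, 0.859, 0.511, 0.0]
contact_force: [-4.2, 0.5, 18.6]
finger_gap: 0.0635
finger_force: 50.1
```

```bash
python3 -m jog '[[0,[0,0,1],0],[0,[0,0,1.5],0],[100,[0,0,1.5],0],[100,[0,0,1.5],0],[100,[0,0,1.5],0],[100,[0,0,1.5],0],[100,[0,0,1.5],0],[100,[0,0,1.5],0]]' 20; python3 -m jog '[[100,[-5,-9,0],0],[100,[-12,-22,0],0],[100,[-20,-37,0],0],[100,[-22,-40,0],0],[38,[-22,-40,0],0],[38,[-22,-40,-7],0],[38,[-22,-40,-7],0],[38,[-22,-40,-7],0]]' 20; python3 - <<'E'
from h import *
s=get_state();t=s['tool_pos'];a=np.radians(61.5);e=np.array([np.cos(a),np.sin(a)]);n=np.array([-e[1],e[0]])
r=t[:2]*1000-(482,-55.5);print('tcp',r@e,r@n,t,s['finger_gap'])
i=camera('wrist');cv2.imwrite('pics/w4.png',i[:,:,::-1])
E
```

```text
time: 8.35
tool_pos: [0.4631, -0.0889, 0.066]
tool_rot: [0.0, 0.859, 0.512, 0.0]
contact_force: [-0.9, 0.2, -0.4]
finger_gap: 0.0939
finger_force: 0.0
time: 9.35
tool_pos: [0.4412, -0.1285, 0.0588]
tool_rot: [-0.0, 0.859, 0.512, -0.0]
contact_force: [0.7, -0.6, 0.3]
finger_gap: 0.0571
finger_force: 0.0
tcp -83.66232032974095 1.0468559754904951 [ 0.4411598  -0.12852436  0.05878784] 0.0570868962073752
```

View pics/w4.png

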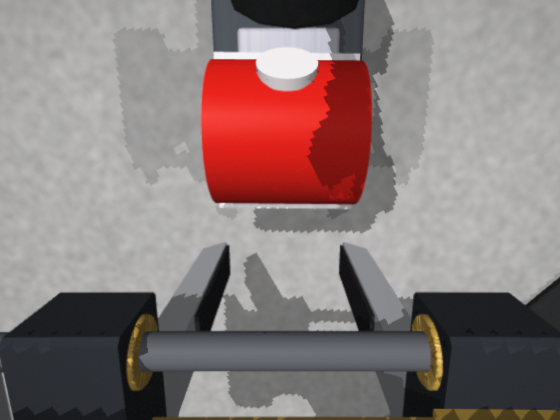

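```bash
python3 -m jog '[[38,[0,0,0],0],[38,[5,9,0],0],[38,[8,14,0],0],[38,[10,18,0],0],[38,[12,22,0],0],[38,[14,26,0],0],[38,[16,29.5,0],0],[38,[16,29.5,0],0]]' 20; python3 - <<'E'
from h import *
s=get_state();t=s['tool_pos'];a=np.radians(61.5);e=np.array([np.cos(a),np.sin(a)]);n=np.array([-e[1],e[0]])
r=t[:2]*1000-(482,-55.5);print('tcp',r@e,r@n,t,s['finger_gap'])
i=camera('wrist');cv2.imwrite('pics/w5.png',i[:,:,::-1])
b=camera('side');cv2.imwrite('pics/s5.png',b[:,:,::-1])
o=np.zeros((600,800,3),np.uint8);o[:420,:560]=i[:,:,::-1]; o[300:,400:]=cv2.resize(b[195:270,270:370,::-1],(400,300),interpolation=cv2.INTER_CUBIC);cv2.imwrite('pics/c5.png',o)
E
```

```text
time: 10.4
tool_pos: [0.4573, -0.0989, 0.059]
tool_rot: [-0.0, 0.859, 0.512, 0.0]
contact_force: [-0.2, 0.1, -0.1]
finger_gap: 0.0357
finger_force: 0.2
tcp -49.87023377816098 0.9798762520950375 [ 0.45734285 -0.09885926  0.05896012] 0.035698339640320036
```

View pics/c5.png

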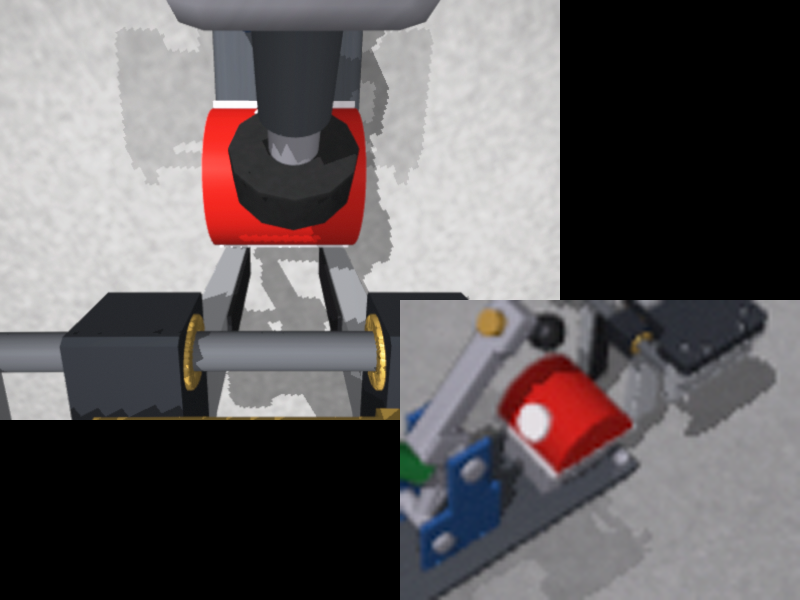

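```bash
python3 - <<'E'
from h import *
i=cv2.imread('pics/w5.png');print(i[238:250,285].tolist(),i[96:112,225].tolist())
q=px2w('wrist',[(285,246),(220,101),(345,101),(213,101),(355,101)],.049)[:,:2]*1000
a=np.radians(61.5);e=np.array([np.cos(a),np.sin(a)]);n=np.array([-e[1],e[0]]);r=q-(482,-55.5);print(np.c_[r@e,r@n].round(1))
E
```

```text
[[26, 33, 206], [27, 33, 200], [25, 31, 193], [24, 30, 181], [21, 27, 154], [26, 28, 131], [83, 82, 140], [185, 180, 198], [213, 208, 214], [176, 173, 177], [146, 146, 148], [143, 142, 143]] [[121, 110, 105], [120, 110, 104], [120, 110, 105], [125, 116, 110], [180, 172, 170], [250, 249, 250], [253, 253, 253], [254, 253, 253], [254, 253, 253], [254, 253, 253], [253, 252, 253], [239, 236, 246], [138, 136, 219], [48, 50, 210], [27, 34, 219], [30, 37, 224]]
[[-40.    1. ]
 [ 29.2  30.4]
 [ 29.3 -26. ]
 [ 29.2  33.5]
 [ 29.3 -30.5]]
```

```bash
python3 -m jog '[[38,[0.7,1.2,0],0],[38,[1.3,2.4,0],0],[38,[2,3.6,0],0],[38,[2.5,4.7,0],0],[38,[2.5,4.7,0],0],[38,[2.5,4.7,0],0],[38,[2.5,4.7,0],0],[38,[2.5,4.7,0],0]]' 20; python3 - <<'E'
from h import *
i=camera('wrist')[:,:,::-1];cv2.imwrite('pics/w6.png',i)
u=[]
for x in (225,345):
    c=i[60:160,x,1].astype(int);g=np.where(c>210)[0];u.append((x,60+g[0]-.5))
print(u)
q=px2w('wrist',u,.049)[:,:2]*1000
a=np.radians(61.5);e=np.array([np.cos(a),np.sin(a)]);n=np.array([-e[1],e[0]]);r=q-(482,-55.5);print(np.c_[r@e,r@n].round(1))
r=get_state()['tool_pos'][:2]*1000-(482,-55.5);print(r@e,r@n)
E
```

```text
time: 11.5
tool_pos: [0.4599, -0.0945, 0.059]
tool_rot: [0.0, 0.859, 0.512, 0.0]
contact_force: [-0.5, 0.1, 0.3]
finger_gap: 0.0357
finger_force: 0.0Traceback (most recent call last):
  File "<stdin>", line 5, in <module>
IndexError: index 0 is out of bounds for axis 0 with size 0
```

```bash
python3 -m jog '[[38,[-8,-15,0],0],[38,[-21,-39,0],0],[38,[-21,-39,0],0],[10,[-21,-39,50],0],[0,[-21,-39,105],0],[0,[-21,-39,160],0],[0,[-10,-15,200],0],[0,[12,27,200],0]]' 20; python3 - <<'E'
from h import *
# view before closing
i=camera('side')[:,:,::-1];j=camera('top')[:,:,::-1];w=camera('wrist')[:,:,::-1]
o=np.zeros((600,800,3),np.uint8);o[:300,:400]=cv2.resize(i[190:295,205:345],(400,300),interpolation=2)
o[300:,:400]=cv2.resize(j[165:265,205:338],(400,300),interpolation=2);o[:300,400:]=cv2.resize(w,(400,300));cv2.imwrite('pics/c7.png',o)
a=np.radians(61.5);e=np.array([np.cos(a),np.sin(a)]);n=np.array([-e[1],e[0]])
t=get_state()['tool_pos']*1000;r=t[:2]-(482,-55.5);print(r@e,r@n,t)
cv2.imwrite('pics/s7.png',i)
E
```

```text
time: 12.55
tool_pos: [0.4737, -0.0685, 0.2624]
tool_rot: [0.003, 0.86, 0.51, 0.003]
contact_force: [1.2, -0.4, -0.9]
finger_gap: 0.0002
finger_force: 0.0
-12.945135477532988 3.797480718433775 [472.48582416 -65.06440539 259.37309139]
```

View pics/c7.png

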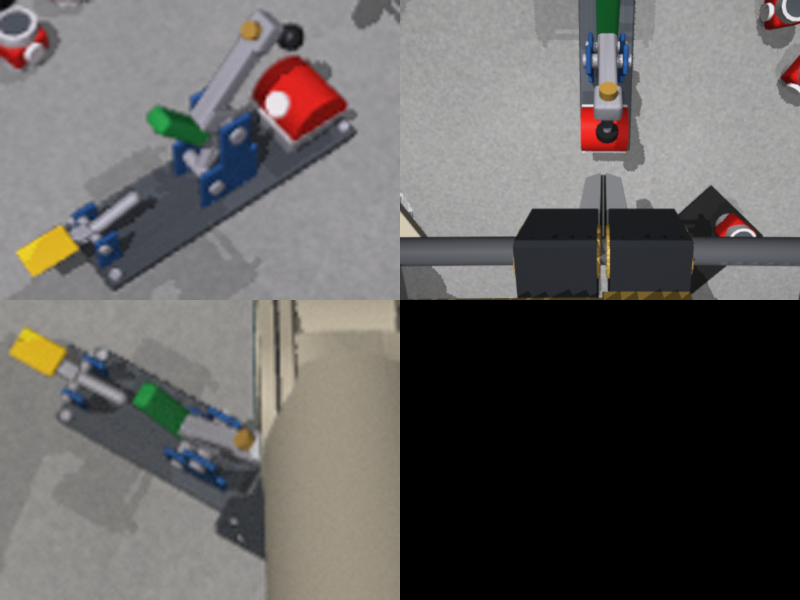

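```bash
python3 -m jog '[[0,[20,35,0],0],[0,[42,73,0],0],[0,[62,108,0],0],[0,[62,108,0],0],[0,[62,108,-40],0],[0,[62,108,-80],0],[0,[62,108,-93],0],[0,[62,108,-93],0]]' 20; python3 - <<'E'
from h import *
camera('side')
a=np.radians(61.5);e=np.array([np.cos(a),np.sin(a)]);n=np.array([-e[1],e[0]])
s=get_state();t=s['tool_pos']*1000;r=t[:2]-(482,-55.5);print(r@e,r@n,t,s['contact_force'])
b=np.array([r@e,t[2]])
for X,Z in [(124,150),(142.6,144.4),(151,140),(159.5,135.3),(168,129.5),(175,123.2),(182,116),(188,108.3),(193,100),(194,97.5),(195,96)]:
    d=np.array([X,Z])-b;w=d[0]*e-n*(r@n);print(X,np.round(w,1),round(d[1],1))
E
```

```text
time: 13.7
tool_pos: [0.533, 0.0392, 0.1657]
tool_rot: [-0.0, 0.86, 0.511, -0.001]
contact_force: [0.7, -1.0, 1.0]
finger_gap: 0.0006
finger_force: 0.0
108.32244258204845 -0.22999492797791887 [533.88912589  39.58587213 166.59772461] [ 0.13269424 -0.12657321  0.87022122]
124 [ 7.3 13.9] -16.6
142.6 [16.2 30.2] -22.2
151 [20.2 37.6] -26.6
159.5 [24.2 45.1] -31.3
168 [28.3 52.6] -37.1
175 [31.6 58.7] -43.4
182 [35.  64.9] -50.6
188 [37.8 70.1] -58.3
193 [40.2 74.5] -66.6
194 [40.7 75.4] -69.1
195 [41.2 76.3] -70.6
```

Push through the arc in two calls; first to about 0.5 rad, then past centre.

```bash
python3 -m jog '[[0,[7,14,-16],0],[0,[12,22,-19],0],[0,[16,30,-22],0],[0,[20,37.5,-26.5],0],[0,[24,45,-31.5],0],[0,[28,52.5,-37],0],[0,[30,55.5,-40],0],[0,[31.5,58.5,-43.5],0]]'; python3 -m jog '[[0,[2,3,-3.5],0],[0,[3.5,6,-7],0],[0,[5,9,-11],0],[0,[6,11.5,-15],0],[0,[7.5,14,-19],0],[0,[8.5,16,-23.5],0],[0,[9,17,-26],0],[0,[9,17,-27],0]]';  python3 - <<'E'
from h import *
a=np.radians(61.5);e=np.array([np.cos(a),np.sin(a)]);n=np.array([-e[1],e[0]])
s=get_state();t=s['tool_pos']*1000;r=t[:2]-(482,-55.5);print(r@e,r@n,t,s['contact_force'])
E
```

```text
time: 14.75
tool_pos: [0.5651, 0.099, 0.1223]
tool_rot: [-0.0, 0.859, 0.512, -0.0]
contact_force: [-1.5, -3.7, 3.5]
finger_gap: 0.0008
finger_force: 2.5
time: 15.75
tool_pos: [0.574, 0.1156, 0.0988]
tool_rot: [0.001, 0.859, 0.511, -0.0]
contact_force: [-9.3, -3.9, 33.3]
finger_gap: 0.0006
finger_force: 16.8
194.2732902233917 0.7852343681189548 [574.00912491 115.60537344  98.80427104] [-9.25149577 -3.94062045 33.29582089]
```

```bash
python3 -m jog '[[0,[0,0,10],0],[0,[0,0,50],0],[0,[15,25,60],0],[0,[30,50,60],0],[0,[39.5,71,60],0],[0,[39.5,71,30],0],[0,[39.5,71,0],0],[0,[39.5,71,-8],0]]';  python3 - <<'E'
from h import *
b=camera('side')[:,:,::-1]
H=cv2.cvtColor(b,cv2.COLOR_BGR2HSV);m=cv2.inRange(H,(50,120,50),(75,255,255));c=max(cv2.findContours(m,0,2)[0],key=cv2.contourArea)
M=cv2.moments(c);print('green side px',M['m10']/M['m00'],M['m01']/M['m00'],M['m00'])
a=np.radians(61.5);e=np.array([np.cos(a),np.sin(a)]);n=np.array([-e[1],e[0]])
def W(x,z):return [482+e[0]*x,-55.5+e[1]*x,z]
v=np.array([W(114+75,83),W(114+18,133)])/1000;v[:,2]=[.078,.128];print('expect locked/open',w2px('side',v))
cv2.imwrite('pics/s8.png',b)
s=get_state();t=s['tool_pos']*1000;r=t[:2]-(482,-55.5);print(s['time'],r@e,r@n,t,s['contact_force'])
E
```

```text
time: 16.75
tool_pos: [0.6122, 0.1866, 0.0853]
tool_rot: [-0.001, 0.859, 0.512, -0.002]
contact_force: [-0.7, 0.5, 0.6]
finger_gap: 0.0003
finger_force: 0.0
green side px 252.2094972067039 254.10242085661076 179.0
expect locked/open [[249.00621259 254.81692627]
 [267.26997333 231.31876523]]
16.8 275.0311500824864 0.9097131534980719 [612.43405112 186.63615881  85.43608998] [ 0.6734838  -0.28922856  0.39760287]
```

```bash
python3 -m jog '[[0,[0,0,0],0],[0,[0,0,0],0],[0,[0,0,0],0],[0,[0,0,0],0],[0,[0,0,0],0],[0,[0,0,0],0],[0,[0,0,0],0],[0,[0,0,0],0]]'; python3 -m jog '[[0,[0,0,0],0],[0,[0,0,0],0],[0,[0,0,0],0],[0,[0,0,-8],0],[0,[0,0,-16],0],[0,[0,0,-23],0],[0,[0,0,-28],0],[0,[0,0,-31],0]]'; cat > g.py <<'E'
from h import *
b=camera('side')[:,:,::-1]
H=cv2.cvtColor(b,cv2.COLOR_BGR2HSV);m=cv2.inRange(H,(50,120,50),(75,255,255));c=max(cv2.findContours(m,0,2)[0],key=cv2.contourArea)
M=cv2.moments(c);print('green side px',M['m10']/M['m00'],M['m01']/M['m00'],M['m00'])
E
python3 g.py
```

```text
time: 17.8
tool_pos: [0.6136, 0.1868, 0.0875]
tool_rot: [-0.0, 0.859, 0.512, 0.0]
contact_force: [-0.1, 0.3, 0.6]
finger_gap: 0.0002
finger_force: 0.0
time: 18.8
tool_pos: [0.6144, 0.188, 0.0564]
tool_rot: [-0.0, 0.859, 0.512, 0.001]
contact_force: [1.8, 2.5, 2.3]
finger_gap: 0.0004
finger_force: 1.9
green side px 264.5 235.19092827004218 158.0
```

```bash
python3 -m jog '[[0,[0,0,50],0],[0,[0,0,110],0],[0,[0,0,165],0],[0,[-10,-20,200],0],[0,[-35,-65,200],0],[0,[-60,-112,200],0],[0,[-87,-162,200],0],[50,[-113,-210,200],0]]' 40; python3 -m jog '[[100,[-22,-45,0],0],[100,[-48,-90,0],0],[100,[-62,-115,0],0],[100,[-62,-115,-40],0],[100,[-62,-115,-90],0],[100,[-62,-115,-130],0],[100,[-62,-115,-140],0],[100,[-62,-115,-140],0]]'; python3 g.py; python3 - <<'E'
from h import *
b=cv2.imread('pics/side0.png')
H=cv2.cvtColor(b,cv2.COLOR_BGR2HSV);m=cv2.inRange(H,(50,120,50),(75,255,255));M=cv2.moments(max(cv2.findContours(m,0,2)[0],key=cv2.contourArea));print('open ref',M['m10']/M['m00'],M['m01']/M['m00'])
i=camera('wrist')[:,:,::-1];cv2.imwrite('pics/w9.png',i);saddle(i,(150,0,260,290),.045)
a=np.radians(61.5);e=np.array([np.cos(a),np.sin(a)]);n=np.array([-e[1],e[0]])
s=get_state();t=s['tool_pos']*1000;r=t[:2]-(482,-55.5);print(s['time'],r@e,r@n,t,s['tool_rot'],s['finger_gap'])
E
```

```text
time: 19.85
tool_pos: [0.4979, -0.0259, 0.2557]
tool_rot: [-0.0, 0.86, 0.511, -0.002]
contact_force: [0.5, -1.2, 0.7]
finger_gap: 0.0072
finger_force: 0.0
time: 20.85
tool_pos: [0.4379, -0.1384, 0.1164]
tool_rot: [-0.001, 0.859, 0.511, -0.001]
contact_force: [-0.4, 0.7, -0.4]
finger_gap: 0.0873
finger_force: 0.0
green side px 266.1910256410256 233.77435897435896 130.0
open ref 266.26972010178116 233.8066157760814
red [480.2 -55.7] [59.4 68.7] 61.5
all [480.7 -54.2] [64.1 74.1] 61.5
20.95 -93.40268568709003 -2.0861956884150907 [ 439.26547476 -138.5793251   117.5611059 ] [6.86484562e-04 8.59320215e-01 5.11437238e-01 4.98448739e-04] 0.0929476116196592
```

View pics/w9.png

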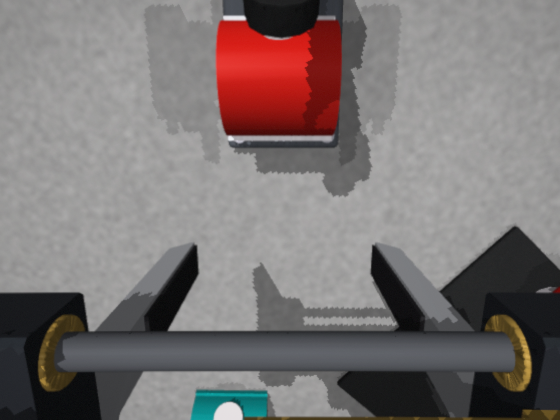

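```bash
python3 -m jog '[[100,[5,10,-30],0],[100,[5,10,-55],0],[100,[5,10,-57],0],[100,[15,32,-57],0],[100,[22,46,-57],0],[100,[24.5,51,-57],0],[100,[24.5,51,-57],0],[100,[24.5,51,-57],0]]' 20; python3 - <<'E'
from h import *
camera('side')
a=np.radians(61.5);e=np.array([np.cos(a),np.sin(a)]);n=np.array([-e[1],e[0]])
s=get_state();t=s['tool_pos']*1000;r=t[:2]-(482,-55.5);print(s['time'],r@e,r@n,t,s['contact_force'])
E
```

```text
time: 21.95
tool_pos: [0.4628, -0.088, 0.0596]
tool_rot: [0.0, 0.86, 0.511, -0.0]
contact_force: [0.4, -0.8, -0.1]
finger_gap: 0.0942
finger_force: 0.0
22.0 -37.73949648366712 1.435923543152797 [462.73035446 -87.98095184  59.5497086 ] [0.18362259 0.30044697 0.16841492]
```

```bash
python3 -m jog '[[100,[1,1.8,0],0],[100,[1,1.8,0],0],[0,[1,1.8,0],0],[0,[1,1.8,0],0],[0,[1,1.8,0],0],[0,[1,1.8,0],0],[0,[1,1.8,0],0],[0,[1,1.8,0],0]]' 25; python3 -m jog '[[0,[0,0,0],0],[0,[-1,-2,0],0],[0,[-2.5,-4.5,0],0],[0,[-4,-7,0],0],[0,[-5.5,-10,0],0],[0,[-7,-13,0],0],[0,[-7.6,-14,0],0],[0,[-7.6,-14,0],0]]' 25; python3 - <<'E'
from h import *
i=camera('wrist')[:,:,::-1];cv2.imwrite('pics/w10.png',i);saddle(i,(150,0,260,290),.045)
a=np.radians(61.5);e=np.array([np.cos(a),np.sin(a)]);n=np.array([-e[1],e[0]])
s=get_state();t=s['tool_pos']*1000;r=t[:2]-(482,-55.5);print(r@e,r@n,t,s['finger_gap'])
E
```

```text
time: 23.0
tool_pos: [0.4641, -0.0854, 0.0595]
tool_rot: [0.0, 0.859, 0.511, 0.0]
contact_force: [-0.1, 0.1, -0.8]
finger_gap: 0.0635
finger_force: 25.0
time: 24.0
tool_pos: [0.4563, -0.0998, 0.0595]
tool_rot: [0.0, 0.859, 0.511, -0.0]
contact_force: [0.7, -0.6, 0.6]
finger_gap: 0.0635
finger_force: 25.0
red [473.3 -67.4] [59.8 70.5] 61.5
all [469.4 -51.7] [136.  105.1] 56.2
-51.22222492400001 1.438124862252463 [456.29501792 -99.82875394  59.46214169] 0.06351601681516443
```

```bash
python3 -m jog '[[100,[0,0,0],0],[100,[0,0,0],0],[100,[0,0,6],0],[100,[3.5,6,6],0],[100,[6.5,12,6],0],[100,[6.5,12,6],0],[0,[6.5,12,6],0],[0,[6.5,12,6],0]]' 50; python3 -m jog '[[0,[0,0,0],0],[0,[0,0,0],0],[0,[0,0,0],0],[0,[0,0,2],0],[0,[0,0,5],0],[0,[-4,-8,8],0],[0,[-12,-22,14],0],[0,[-24,-44,25],0]]' 50; python3 - <<'E'
from h import *
i=camera('wrist')[:,:,::-1];cv2.imwrite('pics/w11.png',i)
s=get_state();t=s['tool_pos'];w,x,y,z=s['tool_rot'];a=2*np.arctan2(y,x);print(t,np.degrees(a),s['contact_force'])
ex=np.array([np.cos(a),np.sin(a),0]);ey=np.array([-np.sin(a),np.cos(a),0])
for x in (240,330):
  c=i[80:240,x,1].astype(int);g=np.where(c>210)[0];print(x,80+g[:12])
for d in (.05,.055,.06):
    print(d,w2px('wrist',[t+ex*d+ey*k*.032+[0,0,-.017] for k in(-1,1)]).round(0).tolist())
E
```

```text
time: 25.05
tool_pos: [0.4628, -0.0876, 0.0654]
tool_rot: [-0.0, 0.859, 0.511, -0.0]
contact_force: [0.2, 0.5, 0.5]
finger_gap: 0.0774
finger_force: 0.0
time: 26.05
tool_pos: [0.4384, -0.1318, 0.0906]
tool_rot: [-0.0, 0.859, 0.512, -0.0]
contact_force: [0.7, -0.0, -2.8]
finger_gap: 0.0636
finger_force: 50.0
[ 0.43638785 -0.13589178  0.09164147] 61.29481673600659 [-2.65091038 -3.67687945 -1.72214259]
240 [153 154 155 156 157]
330 []
0.05 [[351.0, 164.0], [220.0, 164.0]]
0.055 [[351.0, 153.0], [219.0, 153.0]]
0.06 [[352.0, 143.0], [219.0, 143.0]]
```

```bash
python3 -m jog '[[0,[-5,-5,45],0],[0,[-5,-5,95],0],[0,[-5,-5,140],0],[0,[-5,15,160],-2],[0,[-5,55,160],-6],[0,[-5,100,160],-10],[0,[-5,145,160],-14],[0,[-5,190,160],-18]]' 50; python3 -m jog '[[0,[0,50,0],-3],[0,[0,100,0],-6],[0,[0,150,0],-9],[0,[0,200,0],-12],[0,[0,235,0],-13],[0,[0,250,0],-13],[0,[0,250,0],-13],[0,[0,250,0],-13]]' 50; python3 - <<'E'
from h import *
i=camera('wrist')[:,:,::-1];cv2.imwrite('pics/w12.png',i)
s=get_state();t=s['tool_pos'];w,x,y,z=s['tool_rot'];a=2*np.arctan2(y,x);print(t,np.degrees(a),s['contact_force'],s['finger_gap'],s['q'])
E
```

```text
time: 27.1
tool_pos: [0.4334, 0.0595, 0.2505]
tool_rot: [0.0, 0.929, 0.369, -0.0]
contact_force: [1.7, -0.2, -2.7]
finger_gap: 0.0636
finger_force: 50.0
time: 28.1
tool_pos: [0.4343, 0.3063, 0.2503]
tool_rot: [0.001, 0.965, 0.262, -0.0]
contact_force: [-0.1, -0.2, -2.1]
finger_gap: 0.064
finger_force: 50.0
[0.43441349 0.30634507 0.25041352] 30.38258063422023 [ 0.13127993 -0.63990188 -3.6325733 ] 0.0636348172015187 [-0.52811389  0.43116561 -0.20017456  1.8077663   0.10644608  0.91409334
 -1.81614192]
```

```bash
python3 -m jog '[[0,[4.5,3.7,-40],0],[0,[4.5,3.7,-90],0],[0,[4.5,3.7,-140],0],[0,[4.5,3.7,-185],0],[0,[4.5,3.7,-208],0],[0,[4.5,3.7,-216],0],[0,[4.5,3.7,-219],0],[0,[4.5,3.7,-219],0]]' 50; python3 -m jog '[[0,[0,0,-1],0],[0,[0,0,-2],0],[0,[0,0,-3],0],[0,[0,0,-4],0],[0,[0,0,-4.5],0],[0,[0,0,-4.5],0],[0,[0,0,-4.5],0],[0,[0,0,-4.5],0]]' 50
```

```text
time: 29.15
tool_pos: [0.4393, 0.3125, 0.0324]
tool_rot: [-0.0, 0.965, 0.263, 0.001]
contact_force: [-0.0, 0.2, -2.1]
finger_gap: 0.0639
finger_force: 50.0
time: 30.15
tool_pos: [0.4385, 0.3123, 0.027]
tool_rot: [-0.0, 0.965, 0.263, 0.0]
contact_force: [0.3, -0.2, -3.1]
finger_gap: 0.0635
finger_force: 50.0
```

```bash
python3 -m jog '[[0,[0,0,-0.3],0],[0,[0,0,-0.6],0],[0,[0,0,-0.9],0],[0,[0,0,-1.2],0],[0,[0,0,-1.5],0],[0,[0,0,-1.5],0],[0,[0,0,-1.5],0],[0,[0,0,-1.5],0]]' 50
```

```text
time: 31.15
tool_pos: [0.4386, 0.3123, 0.0265]
tool_rot: [-0.0, 0.965, 0.263, 0.0]
contact_force: [-2.1, -0.9, 9.4]
finger_gap: 0.0637
finger_force: 50.0
```

Contact; relax slightly, open, and retreat.

```bash
python3 -m jog '[[0,[0,0,0.7],0],[0,[0,0,0.7],0],[100,[0,0,0.7],0],[100,[0,0,0.7],0],[100,[0,0,0.7],0],[100,[0,0,0.7],0],[100,[0,0,0.7],0],[100,[0,0,0.7],0]]' 20; python3 -m jog '[[100,[0,0,15],0],[100,[0,0,55],0],[100,[0,0,110],0],[100,[0,0,165],0],[100,[0,0,200],0],[100,[-10,-60,200],0],[100,[-10,-110,200],0],[100,[-10,-110,200],0]]'; python3 g.py; python3 - <<'E'
from h import *
for k,z in (('top',.006),('side',.006)):
    b=camera(k)[:,:,::-1];cv2.imwrite(f'pics/{k}_end.png',b)
    c=w2px(k,[[.4563,.3215,.02]])[0].astype(int);print(k,c);saddle(b,(max(c[0]-24,0),c[1]-24,48,48),.006,k)
a=cv2.imread('pics/side0.png');d=cv2.absdiff(a,b).max(2)
X=np.array([[.4563,.3215,.0]])
# stray objects: compare red/blue/white blobs before/after in the top view
t0=cv2.imread('pics/top0.png');t1=cv2.imread('pics/top_end.png')
for nm,(x,y,w,h) in dict(hA=(385,180,32,28),hB=(140,183,32,28),hC=(284,117,26,24),hD=(318,117,26,24),flask=(185,118,24,28),driver=(452,275,46,30)).items():
    print(nm,cv2.absdiff(t0[y:y+h,x:x+w],t1[y:y+h,x:x+w]).mean().round(1))
s=get_state();print(s['time'],s['tool_pos'],s['contact_force'])
E
```

```text
time: 32.15
tool_pos: [0.4385, 0.3123, 0.0262]
tool_rot: [-0.0, 0.965, 0.263, 0.0]
contact_force: [0.2, 0.4, -0.4]
finger_gap: 0.0938
finger_force: 0.0
time: 33.15
tool_pos: [0.4285, 0.198, 0.2272]
tool_rot: [0.001, 0.966, 0.26, 0.0]
contact_force: [-0.1, 0.1, 1.1]
finger_gap: 0.0936
finger_force: 0.0
green side px 261.776 232.2613333333333 62.5
top [166 239]Traceback (most recent call last):
  File "<stdin>", line 4, in <module>
  File "h.py", line 16, in saddle
    c=max(cv2.findContours(k,0,2)[0],key=cv2.contourArea)
ValueError: max() iterable argument is empty
```

```bash
python3 -m jog '[[100,[0,-50,30],0],[100,[0,-105,40],0],[100,[0,-160,40],0],[100,[0,-215,40],0],[100,[0,-270,40],0],[100,[0,-325,40],0],[100,[0,-380,40],0],[100,[0,-400,40],0]]'; python3 g.py; python3 - <<'E'
from h import *
for k in ('top','side'):
    b=camera(k)[:,:,::-1];cv2.imwrite(f'pics/{k}_end.png',b)
    c=w2px(k,[[.4563,.3215,.02]])[0].astype(int);print(k,c)
    try: saddle(b,(max(c[0]-22,0),c[1]-22,44,44),.006,k)
    except ValueError: print('hidden')
t0=cv2.imread('pics/top0.png');t1=cv2.imread('pics/top_end.png')
for nm,(x,y,w,h) in dict(hA=(385,180,32,28),hB=(140,183,32,28),hC=(284,117,26,24),hD=(318,117,26,24),flask=(185,118,24,28),driver=(452,275,46,30)).items():
    print(nm,cv2.absdiff(t0[y:y+h,x:x+w],t1[y:y+h,x:x+w]).mean().round(1))
s=get_state();print(s['time'],s['tool_pos'],s['contact_force'])
E
```

```text
time: 34.25
tool_pos: [0.4295, -0.2, 0.2665]
tool_rot: [0.001, 0.965, 0.262, 0.0]
contact_force: [0.3, 0.8, -0.7]
finger_gap: 0.0938
finger_force: 0.0
green side px 266.1227390180878 233.7299741602067 129.0
top [166 239]
red [453.9 321.7] [60.8 68.1] 29.6
all [456.9 326.7] [73.1 69. ] 29.6
side [252 361]
red [456.4 322.1] [60.4 73.8] 30.5
all [460.3 318.3] [71.2 75.8] 30.5
hA 55.7
hB 1.9
hC 2.0
hD 2.0
flask 1.9
driver 16.5
34.4 [ 0.42940374 -0.19706633  0.26620762] [-0.1671814  -0.20695826  0.17400146]
```

```bash
python3 - <<'E'
import cv2
a=cv2.imread('pics/side0.png')
for f in('s7','s8'):
    b=cv2.imread(f'pics/{f}.png')
    for nm,(x,y,w,h) in dict(hA=(298,145,24,28),driver=(374,135,42,35)).items(): print(f,nm,cv2.absdiff(a[y:y+h,x:x+w],b[y:y+h,x:x+w]).mean().round(1))
from workcell import finish_job;print(finish_job())
E
```

```text
s7 hA 29.0
s7 driver 27.6
s8 hA 5.3
s8 driver 15.5
the job is handed in; nothing more can be done
None
```

The job is handed in: the saddle was clamped, left locked for about 2.5 s, released, and now sits flat and square on the -x half of the cork mat, with the arm clear. The bottle and three housings show no change in the pictures. The housing on the black mat and the screwdriver were partly hidden by the arm or its shadow, so I couldn't fully confirm those two, but no move was aimed near them.

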